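Set a temperature probe in the slanted eyelet of its holder

ROBOT

A 6-joint arm with a two-finger parallel gripper is mounted at the origin on a cart in front of the work surface, level with it; the furniture and walls round the work are solid. World frame = base frame: x ahead of the robot, y to its left, z up, the work surface at z = 0. Lengths are in m, angles in rad, forces in N, time in s.
With the tool pointing down it reaches from about 0.35 to 0.775 m from the base axis. Payload 7.3 kg.
Tool frame: the origin (TCP) lies at the centre of the arm's flange, where the gripper is bolted on; the fingertips stand 178 mm ahead of it and the grasp point (between the pads) lies 159 mm ahead of it; z points along the fingers, y is the line along which they close (so a half turn about z gives the same grasp; the last joint's range is limited). The gripper opens to 92 mm and grips with 3 to 60 N. Pads are 19 mm wide; open, the fingers measure 130 mm over their backs; the gripper's body (75 mm by 190 mm) begins 47 mm behind the grasp point.
Start: joints at [-1.479, 0.342, 1.524, -0, 1.275, -0.146], TCP at [0.124, -0.51, 0.405] pointing down, gripper open.
Joint ranges: [-2.53, 2.53], [-0.77, 2.02], [0.04, 2.7], [-1, 4.14], [0.28, 2.66], [-3.11, 3.11]. Speed limits (rad/s): [2.57, 2.57, 3.14, 3.14, 3.14, 3.14].

INTERFACE

Orientations are given as [roll, pitch, yaw] about the fixed x, y, z axes, in that order (R = Rz(yaw) Ry(pitch) Rx(roll)).
In Python, from cell import robot gives the robot as it stands.
- The arm moves only by the tool step_hand, called as name(argument=value, ...) on one line, values as JSON. Schema: {"type":"object","properties":{"ticks":{"type":"object","properties":{"plan":{"type":"array","items":{"type":"array","items":{"type":"number"},"minItems":6,"maxItems":6},"minItems":1,"maxItems":8}},"additionalProperties":false,"required":["plan"]},"jaw":{"type":"number"},"force":{"type":"number"},"only":{"type":"string"},"quiet":{"type":"boolean"},"lines":{"type":"string"}},"required":["ticks"],"additionalProperties":false}. ticks is an object whose key "plan" holds a list of rows, 1 to 8 of them, each of 6 numbers: dx, dy, dz in cm, then a rotation vector rx, ry, rz in units of 0.1 rad; each row shifts and turns the commanded pose from where the row before left it, along the tool's axes as they then stand; what a row does not reach is not made up. A row lasts 1/12 s, in which the tool goes at most 0.0417 m and 0.125 rad, less where a joint would pass 70% of its speed; a pose out of reach is approached as far as the arm can. jaw is the finger opening in m, set as the call begins (left out keeps the last). The fingers move at their own pace and stop on an object; force is the grip in N (left out, the last holds). Time passes only in rows, so rows that do not move let the fingers close. The tool returns the time, the measured TCP pose, the force, the opening and the grip force at its end. only (a regular expression) keeps the lines of the reply that match it, lines (a string "A,B") keeps lines A to B, and quiet returns only ok. Input that does not fit is refused with a message, and nothing moves.
- robot.observe(): the state, without advancing time (a new reading comes with each control period).
- robot.read_camera(name): name is "scene" or "top" or "wrist"; returns a dict with "image" (400x640x3 uint8, red, green, blue), "fx", "fy", "cx", "cy" (pixels), "pose" (4x4, takes a point from camera to world coordinates). Camera axes: x right, y down, z forward; pixel columns grow to the right and rows downward; lengths in m; the calibration is good to about 2 mm. A picture is of the moment at which its call begins. There is no depth.
- robot.hand_in(): hands the job in; it is judged then, once.
The state is a dict: "time": time; "qpos": joint angles; "qvel": joint speeds; "joint_efforts": joint torques, N m; "tool_pos": TCP position; "tool_rot": TCP orientation; "contact_force": force on the tool from outside, world axes, zero at the start; "torque": the same for the moment, N m; "opening": finger opening in m; "grip_force": force on a finger pad.
Only numpy, scipy, OpenCV 4.12 (cv2) and the standard library are available. Lean on these libraries where they do the work, as an engineer would, in place of code of your own. Each camera call takes 0.05 s, during which the arm holds its last target. There are 200 camera calls.

TASK

Take the steel temperature probe out of its upright parking tube and put it, tip first from above, through the slanted eyelet of the probe holder, so that its collar rests fully down on the eyelet and the tip hangs in the glass beaker. Let go of the probe there, and leave the petri dishes, the rotor bucket and the vial where they stand.

Things in the scene. Friction and masses are not known exactly. Their poses are not given: they have to be found in the camera images.
- probe: Loose cordless temperature probe, 175 mm long, 0.11 kg, round about z. Origin on the axis at the underside of its aluminium collar (26 mm across, 8 mm high); z points from tip to handle. Below: steel shaft 10 mm in diameter, 90 mm long, its last 12 mm tapering to 4 mm. At the start it stands in the parking tube with its collar on the rim; loose fit, it may lean up to 2 degrees.
- probe_grip (a point): Middle of the probe's black cylindrical handle, the place to grip: 48 mm above the collar's underside, on the axis. The handle is 20 mm in diameter and reaches from 8 to 85 mm above the collar's underside.
- probe_tip (a point): The point of the probe's tip, 90 mm below the collar's underside on the axis.
- parking_tube: Fixed upright white tube on a round grey foot (76 mm across): outside 30 mm, bore 14 mm, rim 100 mm above the bench. Origin on the bench under its axis.
- holder: Fixed probe holder, yaw up to 17 degrees either way. Origin on the bench below the middle of the eyelet; z up, x points from eyelet to beaker (away from the robot at yaw 0). Dark base plate 130 x 125 x 10 mm (x -40 to 90, y -45 to 80 mm); steel post 12 mm thick, 156 mm high, 62 mm to the +y side of the eyelet, with a clamp block, thumb screw and short arm that carries the eyelet.
- beaker_rim (a point): Centre of the mouth of the empty glass beaker, 84 mm across, 80 mm high. It is fixed on the base plate as part of the holder, its rim 90 mm above the bench, 42 mm to the holder's +x of its origin. The probe's tip, when seated in the eyelet, ends inside it, clear of its walls.
- eyelet: The eyelet: aluminium sleeve 24 mm long, 30 mm outside, straight through hole of 14 mm; part of the holder. Origin at the centre of its upper mouth, 146 mm above the bench, 6 mm to the holder's -x of its origin. z is the hole's axis, out of the upper mouth: it leans 28 degrees from vertical towards the holder's -x (the robot's side). Below, the hole points freely into the beaker.
- petri: Loose stack of clear petri dishes, 69 mm across, 46 mm high; bystander. Origin under its centre.
- bucket: Loose grey rotor bucket, 56 mm across, 52 mm high; bystander. Origin under its centre.
- vial: Loose small vial with a black cap, 25 mm across, 54 mm high; bystander. Origin under its centre.

How it is judged:
By the outcome, as a careful person would: the job done as asked, in the order asked, and still so for the second after the job is handed in, with the robot touching nothing.
It also fails if it takes over 43 s, if anything falls off the work surface, if the arm or the gripper's body presses on something with over 40 N, if the wrist force passes 120 N, or if a joint passes its speed limit or range.

## Working session

There is one attempt and no reset: what is moved stays moved. The work goes in short steps, Python scripts to look and compute and a tool call to move; the robot and the scene stay as the last step left them, time stands still between calls to the robot, and variables do not carry over. Pictures are saved under pics/ and viewed, at most 10 in all, crops included, and the job is handed in when it is done.

```bash
ls; mkdir -p pics
```

Run:
```python
from cell import robot
import cv2
for n in("scene","top"):
    c=robot.read_camera(n);cv2.imwrite(f"pics/{n}0.png",c["image"][:,:,::-1])
    print(n,c["fx"],c["fy"],c["cx"],c["cy"],c["pose"].round(4).tolist() if hasattr(c["pose"],'round') else c["pose"])
s=robot.observe();print(s)
```

```text
cell.py
pics
scene 483.29367628302725 483.29367628302725 320.7253684084225 196.5460094478978 [[-0.6608, -0.4708, 0.5845, -0.0364], [-0.7504, 0.4004, -0.5259, 0.4936], [0.0136, -0.7861, -0.6179, 0.6809], [0.0, 0.0, 0.0, 1.0]]
top 501.79875223608076 501.79875223608076 328.5954136407065 200.18222681607892 [[0.0188, -0.9948, 0.1003, 0.4258], [-0.9996, -0.0165, 0.0235, -0.0285], [-0.0217, -0.1007, -0.9947, 1.0231], [0.0, 0.0, 0.0, 1.0]]
{'time': 0.1, 'qpos': array([-1.47900225e+00,  3.42620478e-01,  1.52493176e+00,  3.61681994e-05,
        1.27538677e+00, -1.45996923e-01]), 'qvel': array([-0.00034877, -0.00218599, -0.00352478, -0.00095461,  0.00042226,
       -0.0003821 ]), 'joint_efforts': array([ 1.72275155e-03, -4.32004631e+01, -2.44693655e+01,  7.18314364e-02,
        5.25761582e-02, -4.81851896e-05]), 'tool_pos': array([ 0.12368334, -0.51009286,  0.40412761]), 'tool_rot': array([-3.14026565e+00, -2.30086002e-04,  2.37780298e-01]), 'contact_force': array([-0.09046936,  0.07809732,  0.04090554]), 'torque': array([ 0.00669274, -0.00464066, -0.00570174]), 'grip_force': 0.0, 'opening': 0.09171728934001858}
```

View pics/scene0.png

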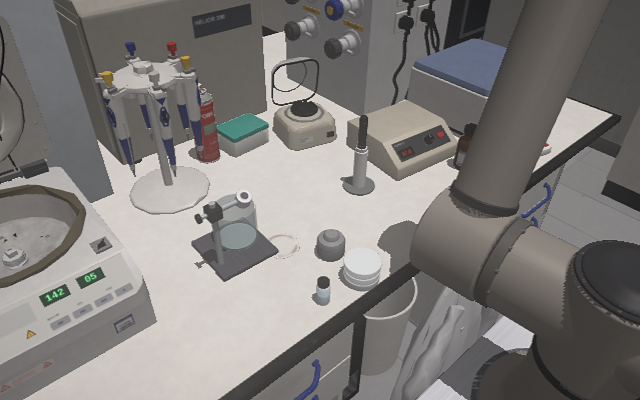

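View pics/top0.png

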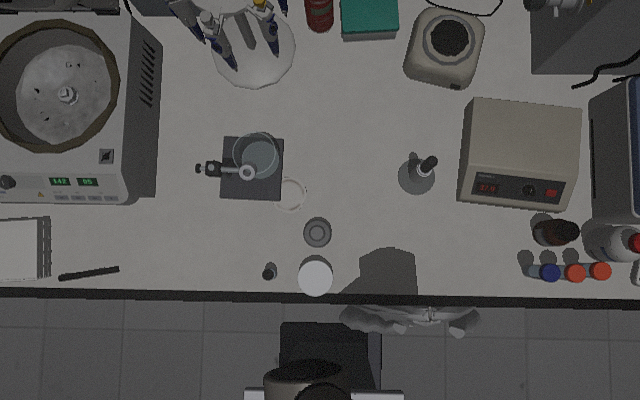

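The scene view shows the probe at about (363,135) and the eyelet at (243,197). The top view shows the probe at (428,162) and the holder plate at (252,168). Next I'll zoom in.

Create h.py:
```python
import numpy as np,cv2
from cell import robot
from scipy.spatial.transform import Rotation as R
def ray(c,u,v):
    P=np.array(c["pose"]);d=P[:3,:3]@[(u-c["cx"])/c["fx"],(v-c["cy"])/c["fy"],1];return P[:3,3],d/np.linalg.norm(d)
def plane(c,u,v,z):
    o,d=ray(c,u,v);return o+d*(z-o[2])/d[2]
def tri(*rs):
    A=sum(np.eye(3)-np.outer(d,d) for o,d in rs);b=sum((np.eye(3)-np.outer(d,d))@o for o,d in rs);return np.linalg.solve(A,b)
def proj(c,p):
    P=np.array(c["pose"]);q=P[:3,:3].T@(np.asarray(p)-P[:3,3]);return np.array([c["fx"]*q[0]/q[2]+c["cx"],c["fy"]*q[1]/q[2]+c["cy"]])
```

Run:
```python
import cv2,numpy as np
t=cv2.imread("pics/top0.png");s=cv2.imread("pics/scene0.png")
f=lambda im,x,y:cv2.resize(im[y:y+75,x:x+100],(400,300),interpolation=cv2.INTER_NEAREST)
cv2.imwrite("pics/z.png",np.vstack([np.hstack([f(t,190,130),f(t,380,140)]),np.hstack([f(s,185,185),f(s,310,112)])]))
```

```text
(no output)
```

View pics/z.png

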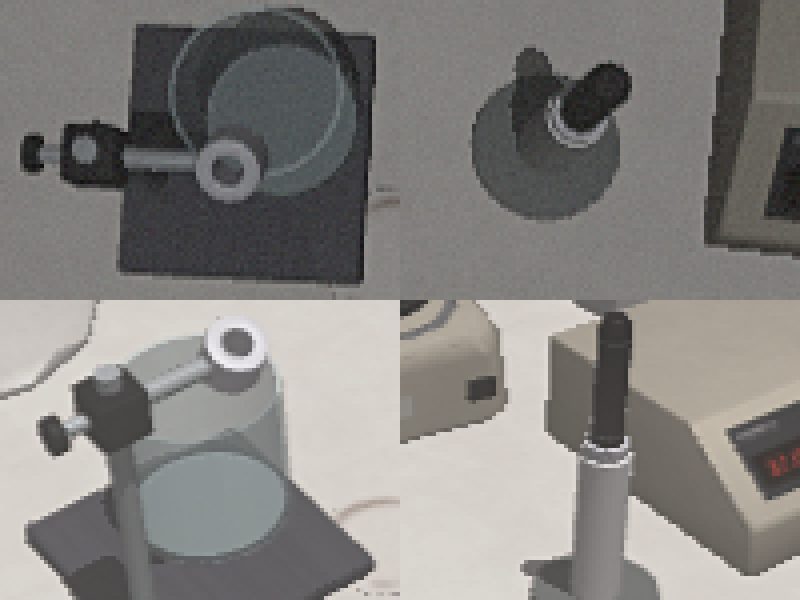

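The zoom gives, in top tile pixels: plate corners (136,24), (376,37), (119,271), (361,282); eyelet hole (230,170); collar (178,120); handle end (212,83). In scene tile pixels: hole (236,43), collar (206,150), handle end (216,20).

Run:
```python
from h import *
t=robot.read_camera("top");s=robot.read_camera("scene")
p=lambda x,y,ox,oy:(ox+(x+.5)/4-.5,oy+(y+.5)/4-.5)
T=lambda x,y:p(x,y,190,130);TP=lambda x,y:p(x,y,380,140);S=lambda x,y:p(x,y,185,185);SP=lambda x,y:p(x,y,310,112)
C=np.array([plane(t,*T(*q),.01)[:2] for q in[(136,24),(376,37),(119,271),(361,282)]])
print(C.round(4).tolist(),C.mean(0))
for a,b in((0,1),(2,3),(2,0),(3,1)):
    d=C[b]-C[a];print(np.linalg.norm(d),np.degrees(np.arctan2(d[1],d[0])))
print("eye tri",tri(ray(t,*T(230,170)),ray(s,*S(236,43))),"planeT",plane(t,*T(230,170),.146),"planeS",plane(s,*S(236,43),.146))
print("handle top tri",tri(ray(t,*TP(212,83)),ray(s,*SP(216,20))), plane(t,*TP(212,83),.185),plane(s,*SP(216,20),.185))
print("collar",plane(t,*TP(178,120),.104),plane(s,*SP(206,150),.104))
print("foot",plane(t,*TP(145,147),.005))
for n,q,z in(("petri",(315,278),.046),("bucket",(317,232),.052),("vial",(268,271),.054)):print(n,plane(t,*q,z))
```

```text
[[0.6584, 0.2149], [0.6533, 0.0904], [0.53, 0.2184], [0.5264, 0.0946]] [0.59203271 0.15457249]
0.12452722646014192 -92.35114186632605
0.12394643961527209 -91.65820452870628
0.12843341125121738 -1.6010062940460794
0.12692812164926076 -1.8583866074813002
eye tri [0.56303306 0.13904338 0.14369374] planeT [0.56185791 0.13767459 0.146     ] planeS [0.56154795 0.14125158 0.146     ]
handle top tri [ 0.58197633 -0.18268298  0.18173536] [ 0.58063125 -0.18274727  0.185     ] [ 0.57868367 -0.17761536  0.185     ]
collar [ 0.57806427 -0.18200465  0.104     ] [ 0.57876486 -0.17771794  0.104     ]
foot [ 0.5802654  -0.18175674  0.005     ]
petri [0.37307789 0.0179741  0.046     ]
bucket [0.46150429 0.01571193 0.052     ]
vial [0.38500192 0.10814146 0.054     ]
```

The manual's scale: shifts go in cm and turns go in units of 0.1 rad. Converting my numbers, 0.037 m is 3.7, -0.0152 m is -1.52.

step_hand(ticks={"plan":[[3.7,-1.52,0,0,0,0],[3.7,-1.52,0,0,0,0],[3.7,-1.52,0,0,0,0],[3.7,-1.52,0,0,0,0],[3.7,-1.52,0,0,0,0],[3.7,-1.52,0,0,0,0],[3.7,-1.52,0,0,0,0]]}, jaw=0.092)

```text
time: 0.78
tool_pos: [0.3516, -0.3443, 0.4047]
tool_rot: [3.141, 0.0, 0.238]
contact_force: [1.0, -1.2, -0.4]
opening: 0.0917
grip_force: 0.0
```

step_hand(ticks={"plan":[[3.7,-1.52,0,0,0,0],[3.7,-1.52,0,0,0,0],[3.7,-1.52,0,0,0,0],[3.7,-1.52,0,0,0,0],[3.7,-1.52,0,0,0,0],[3.7,-1.52,0,0,0,0.9],[0,0,0,0,0,0.9],[0,0,0,0,0,0.9]]})

```text
time: 1.45
tool_pos: [0.5462, -0.2029, 0.4039]
tool_rot: [-3.141, 0.001, -0.033]
contact_force: [-0.8, 0.3, -0.2]
opening: 0.0917
grip_force: 0.0
```

step_hand(ticks={"plan":[[0,0,0,0,0,0],[0,0,0,0,0,0],[0,0,0,0,0,0]]})

```text
time: 1.7
tool_pos: [0.5444, -0.2052, 0.4047]
tool_rot: [3.142, 0.0, -0.03]
contact_force: [0.0, -1.1, -0.1]
opening: 0.092
grip_force: 0.0
```

Run:
```python
from h import *
s=robot.observe();print(s["tool_pos"],s["tool_rot"],s["qpos"])
Rt=R.from_euler('xyz',s["tool_rot"]).as_matrix()
print("tool delta",Rt.T@(np.array([.5795,-.1805,.307])-s["tool_pos"]))
c=robot.read_camera("wrist");cv2.imwrite("pics/w1.png",c["image"][:,:,::-1])
for z in(.185,.148,.108):print(z,proj(c,[.5795,-.1805,z]))
```

```text
[ 0.54435409 -0.20515939  0.40465671] [ 3.14159215e+00  2.38080268e-04 -3.02230420e-02] [-4.92109689e-01  4.46917585e-01  1.36177149e+00 -1.09631730e-04
  1.33311649e+00  1.10893550e+00]
tool delta [ 0.03440794 -0.02571023  0.0976485 ]
0.185 [278.41443758 174.79003514]
0.148 [284.27587863 166.08973968]
0.108 [288.90903765 159.21261644]
```

View pics/w1.png

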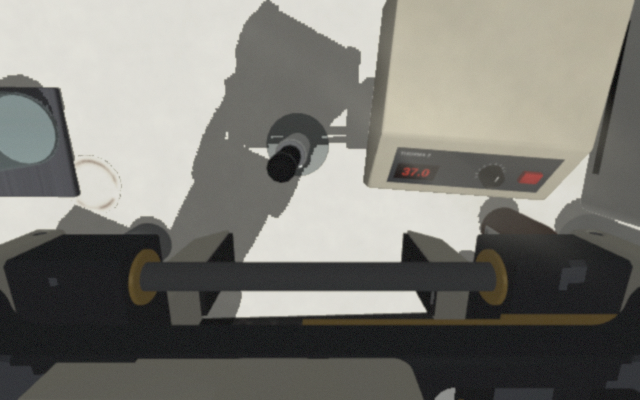

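The wrist view shows the handle's top end at about (283,166) and the collar near (298,147).

Run:
```python
from h import *
c=robot.read_camera("wrist")
g=c["image"].max(2)
m=((g<30)&(np.arange(400)[:,None]<190)&(np.abs(np.arange(640)[None]-285)<40)).astype(np.uint8)
n,l,st,ce=cv2.connectedComponentsWithStats(m);i=1+st[1:,4].argmax();print(st[i],ce[i])
print(c["fx"],np.array(c["pose"])[:3,3])
print(plane(c,283,166,.185),plane(c,298,147,.108))
```

```text
[268 146  32  36 691] [283.37771346 164.37626628]
311.5115545980358 [ 0.61498297 -0.20709586  0.38476762]
[ 0.58511978 -0.1839513   0.185     ] [ 0.58997153 -0.18922017  0.108     ]
```

step_hand(ticks={"plan":[[1.8,-1.25,0,0,0,0],[1.8,-1.25,0,0,0,0],[0,0,2,0,0,0],[0,0,2,0,0,0],[0,0,1,0,0,0],[0,0,0,0,0,0],[0,0,0,0,0,0]]})

```text
time: 2.38
tool_pos: [0.5813, -0.1815, 0.3548]
tool_rot: [-3.141, 0.001, -0.032]
contact_force: [1.2, -0.1, -0.4]
opening: 0.0917
grip_force: 0.0
```

Run:
```python
from h import *
s=robot.observe();print(s["tool_pos"],s["tool_rot"])
c=robot.read_camera("wrist");cv2.imwrite("pics/w2.png",c["image"][:,:,::-1])
```

```text
[ 0.58125268 -0.18145932  0.35479537] [-3.14141224e+00  5.99363043e-04 -3.24513918e-02]
```

View pics/w2.png

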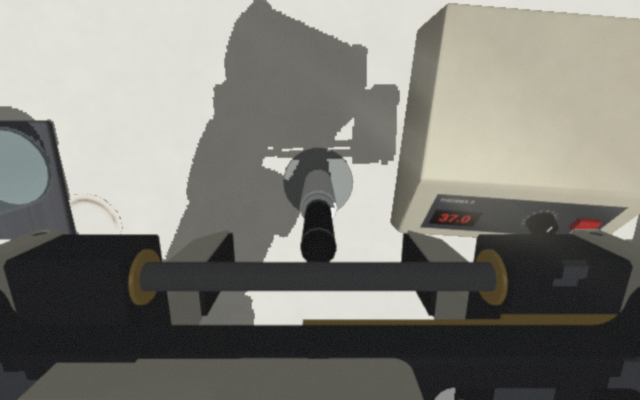

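The handle end is at (319,245), centred between the fingers, so I'll descend and grip.

Converted, 0.016 m is 1.6, 0.015 m is 1.5.

step_hand(ticks={"plan":[[0.1,0,1.6,0,0,0],[0,0,1.6,0,0,0],[0,0,1.5,0,0,0],[0,0,0,0,0,0],[0,0,0,0,0,0]]})

```text
time: 2.85
tool_pos: [0.5825, -0.1814, 0.3085]
tool_rot: [3.141, -0.0, -0.032]
contact_force: [0.4, 0.2, -0.4]
opening: 0.092
grip_force: 0.0
```

step_hand(ticks={"plan":[[0,0,0,0,0,0],[0,0,0,0,0,0],[0,0,0,0,0,0],[0,0,0,0,0,0],[0,0,0,0,0,0],[0,0,0,0,0,0],[0,0,0,0,0,0],[0,0,0,0,0,0]]}, jaw=0.01, force=40)

```text
time: 3.52
tool_pos: [0.5824, -0.1811, 0.3077]
tool_rot: [3.142, 0.0, -0.032]
contact_force: [-0.2, -0.5, -0.3]
opening: 0.0431
grip_force: 0.0
```

step_hand(ticks={"plan":[[0,0,0,0,0,0],[0,0,0,0,0,0],[0,0,0,0,0,0],[0,0,0,0,0,0],[0,0,0,0,0,0],[0,0,0,0,0,0]]})

```text
time: 4.02
tool_pos: [0.5824, -0.1811, 0.3077]
tool_rot: [3.142, 0.0, -0.032]
contact_force: [0.1, -0.2, -0.6]
opening: 0.019
grip_force: 40.0
```

step_hand(ticks={"plan":[[0,0,-1.6,0,0,0],[0,0,-2,0,0,0],[0,0,-3,0,0,0],[0,0,-3,0,0,0],[0,0,-3,0,0,0],[0,0,-1.4,0,0,0],[0,0,0,0,0,0],[0,0,0,0,0,0]]})

```text
time: 4.68
tool_pos: [0.5823, -0.181, 0.4476]
tool_rot: [3.141, -0.001, -0.032]
contact_force: [-0.1, 0.2, -1.5]
opening: 0.0193
grip_force: 40.0
```

Converted, -0.0282 m is -2.82, -0.0224 m is -2.24.

step_hand(ticks={"plan":[[-2.24,-2.82,0,0,0,0],[-2.24,-2.82,0,0,0,0],[-2.24,-2.82,0,0,0,0],[-2.24,-2.82,0,0,0,0],[-2.24,-2.82,0,0,0,0],[-2.24,-2.82,0,0,0,0],[-2.24,-2.82,0,0,0,0],[-2.24,-2.82,0,0,0,0]]})

```text
time: 5.35
tool_pos: [0.4088, 0.0513, 0.4456]
tool_rot: [-3.141, 0.004, -0.033]
contact_force: [0.9, 0.4, -1.3]
opening: 0.0192
grip_force: 40.0
```

step_hand(ticks={"plan":[[0,0,0,0,0.815,0],[0,0,0,0,0.815,0],[0,0,0,0,0.815,0],[0,0,0,0,0.815,0],[0,0,0,0,0.815,0],[0,0,0,0,0.812,0],[0,0,0,0,0,0],[0,0,0,0,0,0]]})

```text
time: 6.02
tool_pos: [0.4098, 0.0502, 0.4461]
tool_rot: [-3.142, -0.483, -0.032]
contact_force: [-0.2, -0.5, -1.7]
opening: 0.0195
grip_force: 40.0
```

Run:
```python
from h import *
s=robot.observe();print(s["tool_pos"],s["tool_rot"],s["qpos"])
Rt=R.from_euler('xyz',s["tool_rot"]).as_matrix();print(Rt)
print("tool delta",Rt.T@(np.array([.410,.1435,.430])-s["tool_pos"]))
```

```text
[0.40981116 0.05021032 0.44606539] [-3.14153233 -0.48290438 -0.03225407] [-0.07033035 -0.01498847  1.89242234  0.02517932  0.78171308  1.51919868]
[[ 8.85189360e-01 -3.22204754e-02  4.64113820e-01]
 [-2.85608611e-02 -9.99480784e-01 -1.49143924e-02]
 [ 4.64353393e-01 -5.34288715e-05 -8.85650000e-01]]
tool delta [-0.0099573  -0.09324647  0.01292459]
```

Converted, -0.0233 m is -2.33, -0.0025 m is -0.25, 0.006 rad is 0.06.

step_hand(ticks={"plan":[[-0.25,-2.33,0,0,0,0],[-0.25,-2.33,0,0,0,0],[-0.25,-2.33,0,0,0,0],[-0.25,-2.33,0,0,0,0],[0,0,0,0,0.06,0],[0,0,0,0,0,0],[0,0,0,0,0,0]]})

```text
time: 6.6
tool_pos: [0.4048, 0.1435, 0.4423]
tool_rot: [3.14, -0.492, -0.031]
contact_force: [-0.1, 0.2, -1.2]
opening: 0.0192
grip_force: 40.0
```

Run:
```python
from h import *
s=robot.observe();print(s["tool_pos"],s["tool_rot"])
Rt=R.from_euler('xyz',s["tool_rot"]).as_matrix();p=s["tool_pos"]
t=robot.read_camera("top");q=robot.read_camera("scene")
for n,c in(("t",t),("s",q)):
    print(n,"nominal tip,collar",proj(c,p+Rt[:,2]*.297),proj(c,p+Rt[:,2]*.207))
f=lambda c:cv2.resize(c["image"][130:210,200:300],(400,320),interpolation=cv2.INTER_NEAREST)
u=lambda c,x,y:cv2.resize(c["image"][y:y+100,x:x+80],(400,500),interpolation=cv2.INTER_CUBIC)
cv2.imwrite("pics/z2.png",np.hstack([u(t,220,110),u(q,200,130)])[:,:,::-1])
```

```text
[0.40477934 0.14349128 0.44228252] [ 3.14035177 -0.49174875 -0.031308  ]
t nominal tip,collar [242.44566845 178.78675036] [230.57538939 198.76641853]
s nominal tip,collar [248.60035249 183.59981243] [259.35211958 155.78799323]
```

View pics/z2.png

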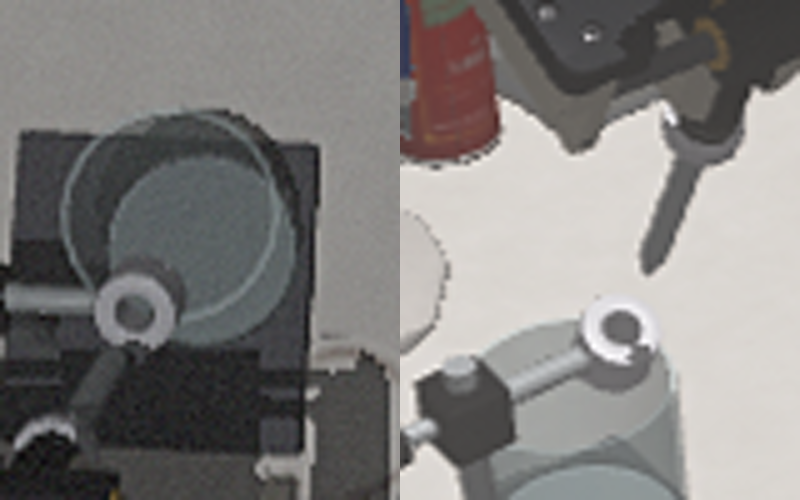

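Converted to full-image pixels: in the top view the tip is at about (245.2,179.0) and the hole at (246.6,172.0). In the scene view the tip is at (249.9,184) and the hole at (243.8,194.9).

Run:
```python
from h import *
s=robot.observe();Rt=R.from_euler('xyz',s["tool_rot"]).as_matrix();p=s["tool_pos"]
t=robot.read_camera("top");q=robot.read_camera("scene")
tip=tri(ray(t,245.2,179.0),ray(q,249.9,184));hole=tri(ray(t,246.7,172.0),ray(q,243.8,194.9))
print(tip,hole,"nominal tip",p+Rt[:,2]*.297)
print("tip->hole in tool",Rt.T@(hole-tip))
# per camera: the tip placed on its nominal depth, hole on z=.146
nt=p+Rt[:,2]*.297
for c,a,h in((t,(245.2,179.0),(246.7,172.0)),(q,(249.9,184),(243.8,194.9))):
    print(plane(c,*a,nt[2])-nt, Rt.T@(plane(c,*h,.146)-plane(c,*a,nt[2])))
```

```text
[0.54552089 0.13511615 0.17737236] [0.56274006 0.1392131  0.14513994] nominal tip [0.54537544 0.13808594 0.18102032]
tip->hole in tool [-0.00021646 -0.00469013  0.03647149]
[-8.11993237e-04 -4.17649482e-03 -5.55111512e-17] [-0.00129539 -0.00513397  0.03905631]
[-3.47839566e-03 -8.79827303e-06  5.55111512e-17] [ 0.00149482 -0.00286319  0.04055728]
```

step_hand(ticks={"plan":[[0,-0.2,1,0,0,0],[0,-0.2,1,0,0,0],[0,0,1,0,0,0],[0,0,0,0,0,0],[0,0,0,0,0,0],[0,0,0,0,0,0]]})

```text
time: 7.3
tool_pos: [0.4192, 0.1471, 0.4164]
tool_rot: [3.141, -0.494, -0.032]
contact_force: [-0.5, 1.1, -0.5]
opening: 0.019
grip_force: 40.0
```

Run:
```python
from h import *
s=robot.observe();print(s["tool_pos"],s["tool_rot"])
t=robot.read_camera("top");q=robot.read_camera("scene");w=robot.read_camera("wrist")
u=lambda c,x,y:cv2.resize(c["image"][y:y+50,x:x+50],(400,400),interpolation=cv2.INTER_CUBIC)
cv2.imwrite("pics/z3.png",np.hstack([u(t,220,150),u(q,220,160)])[:,:,::-1])
cv2.imwrite("pics/w3.png",w["image"][:,:,::-1])
```

```text
[0.41924051 0.14712712 0.41636904] [ 3.14129795 -0.49416558 -0.03210674]
```

View pics/z3.png

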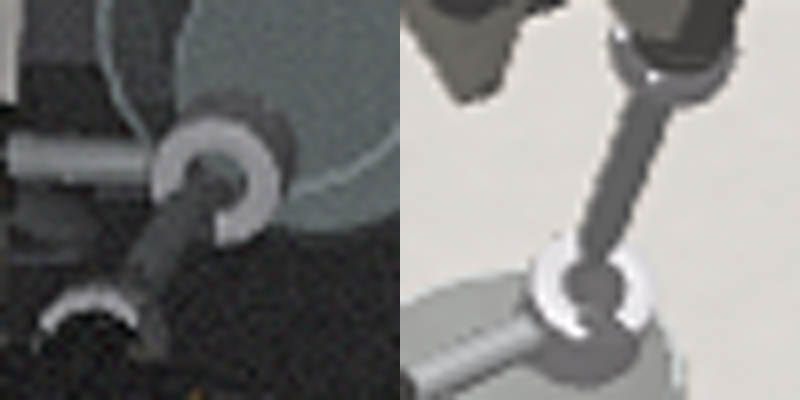

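View pics/w3.png

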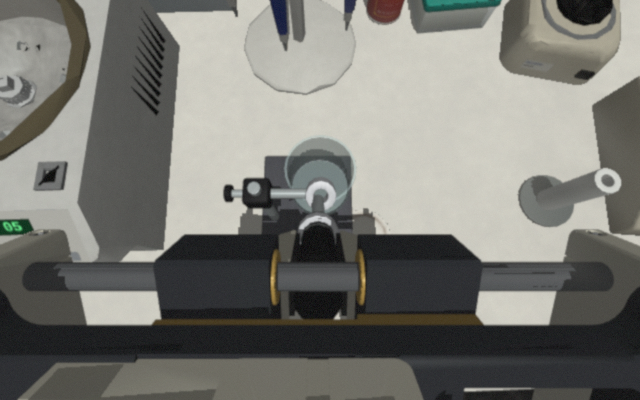

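The wrist view shows the tip at about (321,200), in line with the eyelet at (321,194). Top and scene agree that it's just above the mouth. I'll advance gently and watch the force.

Converted, 0.006 m is 0.6, 0.005 m is 0.5.

step_hand(ticks={"plan":[[0,0,0.6,0,0,0],[0,0,0.6,0,0,0],[0,0,0.5,0,0,0],[0,0,0,0,0,0],[0,0,0,0,0,0],[0,0,0,0,0,0]]})

```text
time: 7.95
tool_pos: [0.4272, 0.1469, 0.4016]
tool_rot: [3.141, -0.495, -0.032]
contact_force: [0.6, -0.1, -1.4]
opening: 0.0195
grip_force: 40.0
```

Run:
```python
from h import *
s=robot.observe();Rt=R.from_euler('xyz',s["tool_rot"]).as_matrix();print(Rt.T@s["contact_force"],s["torque"])
```

```text
[-0.0826788   0.08773305  1.50122342] [-0.00972496  0.45115587 -0.02802797]
```

Converted, 0.005 m is 0.5, -0.003 rad is -0.03.

step_hand(ticks={"plan":[[0,0,0.5,0,-0.03,0],[0,0,0.5,0,-0.03,0],[0,0,0,0,0,0],[0,0,0,0,0,0],[0,0,0,0,0,0]]})

```text
time: 8.37
tool_pos: [0.4319, 0.1467, 0.3927]
tool_rot: [3.141, -0.488, -0.032]
contact_force: [-1.1, -0.4, -1.8]
opening: 0.0191
grip_force: 40.0
```

Run:
```python
from h import *
s=robot.observe();Rt=R.from_euler('xyz',s["tool_rot"]).as_matrix();print(Rt.T@s["contact_force"],s["torque"])
t=robot.read_camera("top");q=robot.read_camera("scene")
u=lambda c,x,y:cv2.resize(c["image"][y:y+50,x:x+50],(400,400),interpolation=cv2.INTER_CUBIC)
cv2.imwrite("pics/z4.png",np.hstack([u(t,220,150),u(q,220,160)])[:,:,::-1])
```

```text
[-1.79330038  0.38780648  1.14227088] [-0.26158157  0.52460173 -0.11557262]
```

View pics/z4.png

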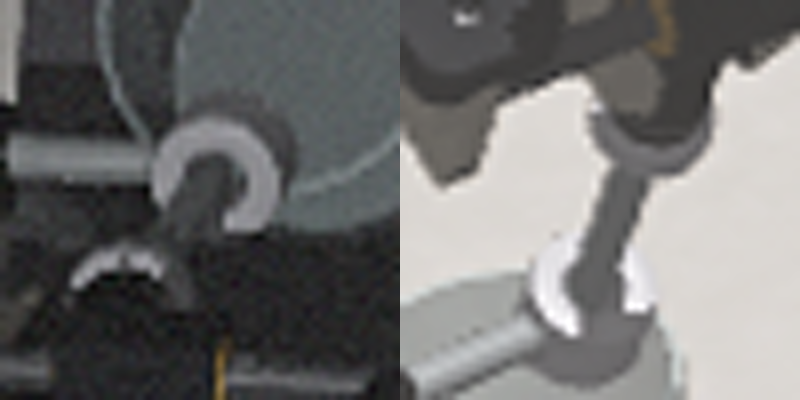

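The shaft is inside the hole in both views: top (212,180), scene (600,285). I'll keep going.

Create f.py:
```python
from h import *
s=robot.observe();Rt=R.from_euler('xyz',s["tool_rot"]).as_matrix();print("tool F",(Rt.T@s["contact_force"]).round(2),"T",(Rt.T@s["torque"]).round(2))
```

```text
(no output)
```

step_hand(ticks={"plan":[[0,0,0.6,0,0,0],[0,0,0.6,0,0,0],[0,0,0.6,0,0,0],[0,0,0,0,0,0],[0,0,0,0,0,0]]})

```text
time: 8.88
tool_pos: [0.4405, 0.1464, 0.3763]
tool_rot: [3.141, -0.487, -0.032]
contact_force: [0.1, -2.5, -1.5]
opening: 0.019
grip_force: 40.0
```

```bash
python3 f.py
```

```text
tool F [-0.6   2.52  1.43] T [-0.38 -0.44  0.06]
```

step_hand(ticks={"plan":[[0,0.1,0.3,0,0,0],[0,0,0.7,0,0,0],[0,0,0.7,0,0,0],[0,0,0,0,0,0],[0,0,0,0,0,0]]})

```text
time: 9.3
tool_pos: [0.4484, 0.1452, 0.3613]
tool_rot: [3.141, -0.488, -0.032]
contact_force: [0.2, -0.6, -1.5]
opening: 0.0189
grip_force: 40.0
```

```bash
python3 f.py
```

```text
tool F [-0.5   0.59  1.47] T [ 0.01 -0.4  -0.02]
```

Good. About 37 mm remain.

Converted, 0.008 m is 0.8.

step_hand(ticks={"plan":[[0,0,0.8,0,0,0],[0,0,0.8,0,0,0],[0,0,0.8,0,0,0],[0,0,0,0,0,0],[0,0,0,0,0,0]]})

```text
time: 9.72
tool_pos: [0.4597, 0.1448, 0.34]
tool_rot: [3.141, -0.487, -0.032]
contact_force: [-0.1, 0.6, -0.9]
opening: 0.0194
grip_force: 40.0
```

```bash
python3 f.py
```

```text
tool F [-0.51 -0.63  0.8 ] T [ 0.   -0.48  0.08]
```

Converted, 0.004 m is 0.4.

step_hand(ticks={"plan":[[0,0,0.4,0,0,0],[0,0,0.4,0,0,0],[0,0,0,0,0,0],[0,0,0,0,0,0]]})

```text
time: 10.05
tool_pos: [0.4633, 0.1447, 0.3335]
tool_rot: [3.141, -0.488, -0.032]
contact_force: [-0.2, -0.2, -0.8]
opening: 0.019
grip_force: 40.0
```

```bash
python3 f.py
```

```text
tool F [-0.59  0.18  0.63] T [ 0.03 -0.38 -0.  ]
```

Nominal seating is near z = 0.329. I'll go in 2 mm steps until it touches.

step_hand(ticks={"plan":[[0,0,0.2,0,0,0],[0,0,0.2,0,0,0],[0,0,0,0,0,0],[0,0,0,0,0,0]]})

```text
time: 10.38
tool_pos: [0.4652, 0.1446, 0.33]
tool_rot: [3.141, -0.489, -0.032]
contact_force: [0.5, 0.4, -1.0]
opening: 0.0194
grip_force: 40.0
```

```bash
python3 f.py
```

```text
tool F [-0.07 -0.39  1.11] T [-0.03 -0.44 -0.01]
```

step_hand(ticks={"plan":[[0,0,0.1,0,0,0],[0,0,0.1,0,0,0],[0,0,0,0,0,0],[0,0,0,0,0,0]]})

```text
time: 10.72
tool_pos: [0.4657, 0.1447, 0.3293]
tool_rot: [3.141, -0.49, -0.032]
contact_force: [-7.5, -1.2, 9.4]
opening: 0.0197
grip_force: 40.0
```

```bash
python3 f.py
```

```text
tool F [ -2.19   1.47 -11.8 ] T [-0.15 -0.83  0.04]
```

step_hand(ticks={"plan":[[0,0,0,0,0,0],[0,0,0,0,0,0],[0,0,0,0,0,0],[0,0,0,0,0,0],[0,0,0,0,0,0],[0,0,0,0,0,0]]}, jaw=0.05)

```text
time: 11.22
tool_pos: [0.4662, 0.1446, 0.3283]
tool_rot: [3.141, -0.489, -0.032]
contact_force: [0.3, -0.0, 0.6]
opening: 0.0492
grip_force: 0.0
```

```bash
python3 f.py
```

```text
tool F [ 0.56  0.04 -0.43] T [-0.03 -0.32  0.06]
```

step_hand(ticks={"plan":[[0,0,-1,0,0,0],[0,0,-2,0,0,0],[0,0,-3,0,0,0],[0,0,-3,0,0,0],[0,0,-3,0,0,0],[0,0,-2,0,0,0],[0,0,0,0,0,0],[0,0,0,0,0,0]]})

```text
time: 11.88
tool_pos: [0.3998, 0.1468, 0.4533]
tool_rot: [-3.141, -0.492, -0.032]
contact_force: [0.1, 0.5, -0.5]
opening: 0.0495
grip_force: 0.0
```

```bash
python3 f.py
```

Run:
```python
from h import *
t=robot.read_camera("top");q=robot.read_camera("scene")
u=lambda c,x,y:cv2.resize(c["image"][y:y+90,x:x+70],(400,514),interpolation=cv2.INTER_CUBIC)
cv2.imwrite("pics/z5.png",np.hstack([u(t,215,130),u(q,210,145)])[:,:,::-1])
```

```text
tool F [-0.16 -0.49  0.43] T [ 0.03 -0.31  0.  ]
```

View pics/z5.png

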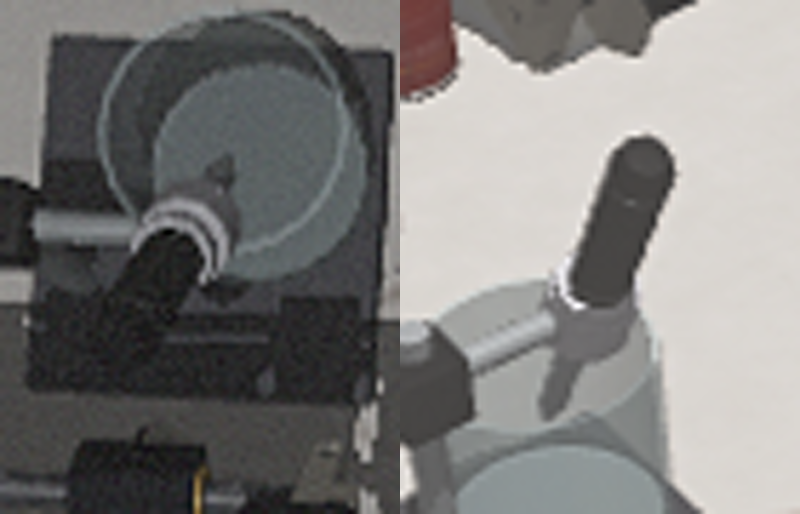

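Both views show the probe released, with its collar on the eyelet at about (590,290) in the scene tile. The tip hangs inside the beaker and the gripper is clear.

```bash
python3 -c "
from cell import robot
print(robot.hand_in())"
```

```text
the job is handed in; nothing more can be done
None
```

The probe sits in the slanted eyelet with its collar down on it and its tip in the beaker. It's released with the gripper clear, nothing else was handled or touched as far as I could tell, and I handed the job in at about 12 s; no verdict came back.

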